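# Change over the dish trays

## Robot

A 6-joint arm with a two-finger parallel gripper is mounted at the origin on a cart in front of the work surface, level with it; the furniture and walls round the work are solid. World frame = base frame: x ahead of the robot, y to its left, z up, the work surface at z = 0. Lengths are in mm, angles in degrees, forces in N, time in s.
With the tool pointing down it reaches from about 300 to 850 mm from the base axis. Payload 4.2 kg.
Tool frame: the origin (TCP) lies on the centre line of the jaws, within the pads' length; the fingertips stand 14 mm ahead of it and the grasp point (between the pads) lies 5 mm behind it; x points along the fingers, y is the direction in which the jaws open and shut, and the axes are right-handed (so a half turn about x gives the same grasp; the last joint's range is limited). The gripper opens to 91 mm and grips with 3 to 60 N. Pads are 32 mm wide; open, the fingers measure 118 mm over their backs; the gripper's body (76 mm by 178 mm) begins 60 mm behind the grasp point.
Start: joints at [64.515, 18.312, 89.639, -0, 72.044, -1.146], TCP at [236.983, 523.909, 227.976] pointing down, gripper open.
Joint ranges: [-177.97, 177.97], [-48.28, 115.42], [12.27, 149.76], [-77.06, 257.06], [2.81, 150.46], [-146.56, 146.56]. Speed limits (degrees/s): [147.25, 147.25, 180, 180, 180, 180].

## Interface

Orientations are given as [roll, pitch, yaw] about the fixed x, y, z axes, in that order (R = Rz(yaw) Ry(pitch) Rx(roll)).
In Python, from workcell import readout, optics, env gives the robot as it stands.
- The arm moves only by the shell command python3 -m creep 'ROWS' [OPENING] [FORCE]. ROWS is JSON, a list of rows, each an object with "translation": the shift along the world's x, y, z in cm, a list of three; "delta_rot": the turn, a rotation vector about the world's x, y, z in rad, a list of three. In form: [{"translation": [dx, dy, dz], "delta_rot": [rx, ry, rz]}, ...]. A call has 1 to 5 rows; each row shifts and turns the commanded pose from where the row before left it; what a row does not reach is not made up. A row lasts 1/12 s, in which the tool goes at most 41.7 mm and 7.16 degrees, less where a joint would pass 70% of its speed; a pose out of reach is approached as far as the arm can. A call with a gripper value outside its range is refused whole. OPENING is the gripper's target within -1 to 1 (fully open at 1, half-way at 0, shut at -1), set as the call begins (- or left out, the last holds). The fingers move at their own pace and stop on an object; FORCE is the grip in N (left out, the last holds). Time passes only in rows, so rows that do not move let the fingers close. It gives the time, the measured TCP pose, the force and the opening at its end, in the units of the state.
- readout.state(): the state, without advancing time (a new reading comes with each control period).
- optics.grab_frame(name): name is "scene" or "top"; returns (picture, depth): 384x512x3 uint8, red, green, blue; 384x512 float32, mm along the optical axis (not along the pixel's ray), 0 where there is no reading.
- optics.camera_params(name): a dict with "mtx" (3x3 intrinsics, pixels), "R" (3x3) and "t" (3): a world point X has camera coordinates R X + t. Camera axes: x right, y down, z forward; pixel columns grow to the right and rows downward; lengths in mm; the calibration is good to about 2 mm. A picture is of the moment at which its call begins. camera_params takes no time and is no camera call.
- env.job_done(): hands the job in, once; it reports no verdict.
The state is a dict: "time_s": time; "qpos": joint angles; "qvel": joint speeds; "effort": joint torques, N m; "ee_pos": TCP position; "ee_rot": TCP orientation; "force": force on the tool from outside, world axes, zero at the start; "torque": the same for the moment, N m; "gripper_width": finger opening in mm.
Only numpy, scipy, OpenCV 4.12 (cv2) and the standard library are available. Lean on these libraries where they do the work, as an engineer would, in place of code of your own. Each camera call takes 0.05 s, during which the arm holds its last target.

## Task

Only one dish tray may stand out at a time: push the empty tray with the orange lip fully home into its housing, then hook a fingertip behind the blue lip and draw the blue tray out along its rail to its stop, so that its dish lies open in front of the housing. Use the fingertips only: pick nothing up, do not touch the dish, which must stay in its place on the blue tray, and leave the other things on the bench where they are.

Things in the scene. Friction and masses are not known exactly. Their poses are not given: they have to be found in the camera images.
- blue_lip (a point): Middle of the top edge of the blue lip, 49 mm above the worktop; moves with its tray. x: along the rail into the housing (the tray comes out to -x), z up. Lip: upright plate 76 mm wide (y), 6 mm thick (bead on top 9 mm), reaching down to 42 mm below this point. Behind it, x = 3 to 47 mm, an open-topped slot for the fingertip, 66 mm wide, floor 35 mm below this point; then a 6 mm high ridge.
- orange_lip (a point): Middle of the top edge of the orange lip, 49 mm above the worktop; moves with its tray. x: along the rail into the housing (the tray comes out to -x), z up. Lip: upright plate 76 mm wide (y), 6 mm thick (bead on top 9 mm), reaching down to 42 mm below this point. Behind it, x = 3 to 47 mm, an open-topped slot for the fingertip, 66 mm wide, floor 35 mm below this point; then a 6 mm high ridge.
- blue_tray (a joint): how far the blue-lipped tray is drawn out, m: 0 = fully home (as it starts), 0.090 = at its outer stop. Rail friction about 1.5 N; stays where it is left. Its housing (130 x 96 x 50 mm, white with a clear top) is fixed; with the tray home the housing's front is 49 mm behind the lip point, so the slot stands outside it.
- orange_tray (a joint): the same for the empty orange-lipped tray, which starts partly drawn out (0.055 to 0.085) and must go to 0.
- dish: closed petri dish with pale contents, 56 mm across, 15 mm high, loose on the blue tray between two low ridges, under the clear top at first; origin at the centre of its underside, about 81 mm behind the middle of the blue lip. The tray carries it along.
- bottle: brown reagent bottle, black cap, 44 mm across, 88 mm high, a bystander to the right of the trays; origin under its centre
- spare_dish: closed petri dish with pink contents, 56 mm across, 15 mm high, a bystander on the worktop right of the trays; origin under its centre
- mouse: black computer mouse, 110 x 62 x 40 mm, a bystander right of the trays; origin under its centre
- timer: white bench timer, 68 x 62 x 19 mm, a bystander right of the trays; origin under its centre
- beaker: clear plastic beaker, 75 mm across, 93 mm high, a bystander right of the trays; origin under its centre

How it is judged (in metres and radians):
On the way, in this order (a step that is already met when the one before it is completed fails the run):
1. the orange tray is pushed fully home (value of joint orange_tray below 0.005 m), for 0.2 s.
2. the blue tray is drawn out to its stop (value of joint blue_tray above 0.084 m), for 0.2 s.
At the end, for the whole second after the job is handed in: The orange tray is home (within 6 mm), the blue tray is out at its stop (within 7 mm), and the dish lies flat, at rest and in its place on the blue tray (value of joint orange_tray below 0.006 m and value of joint blue_tray above 0.083 m and x of dish in the frame of blue_lip between 0.072 and 0.09 m and y of dish in the frame of blue_lip between -0.012 and 0.012 m and angle between dish's own z axis and vertical below 0.08 rad and linear speed of dish below 0.02 m/s); the robot touches nothing.
It fails at once if both trays are out at the same time (each by more than 10 mm) (value of joint each of blue_tray, orange_tray above 0.01 m).
It fails at once if the dish is lifted or tipped (height (world z) of dish above 0.022 m or angle between dish's own z axis and vertical above 0.25 rad).
It fails at once if the fingers touch the dish (contact force between the fingers and dish above 0.5 N).
It fails at once if a bystander (bottle, pink dish, mouse, timer, beaker) is moved by more than 15 mm (distance of any of bottle, spare_dish, mouse, timer, beaker from where it was at the start of the episode above 0.015 m).
It also fails if it takes over 38 s, if anything falls off the work surface, if the arm or the gripper's body presses on something with over 40 N, if the wrist force passes 120 N, or if a joint passes its speed limit or range.

## Working session

There is one attempt and no reset: what is moved stays moved. The work goes in short steps, Python scripts to look and compute and a shell command to move; the robot and the scene stay as the last step left them, time stands still between calls to the robot, and variables do not carry over. Pictures are saved under pics/ and viewed, and the job is handed in when it is done.

```bash
mkdir -p pics; python3 - <<'E'
from workcell import readout, optics
import cv2,numpy as np
print(readout.state())
for n in("scene","top"):
    p,d=optics.grab_frame(n); cv2.imwrite(f"pics/{n}0.png",p[:,:,::-1]); np.save(f"pics/{n}0.npy",d); np.save(f"pics/{n}0p.npy",p)
    print(n,optics.camera_params(n))
E
```

```text
{'time_s': 0.0, 'qpos': array([ 6.45147098e+01,  1.83523793e+01,  8.97078969e+01,  1.57469623e-03,
        7.20447988e+01, -1.14668672e+00]), 'qvel': array([ 0.03319583, -0.03928953, -0.03125296, -0.01061136, -0.16698259,
       -0.00345729]), 'effort': array([ 4.80299477e-04, -4.12464738e+01, -2.31971920e+01,  7.29435543e-02,
        4.55359078e-02, -1.30653571e-04]), 'ee_pos': array([236.7581754 , 523.44834039, 227.1027742 ]), 'ee_rot': array([ -91.96298418,   89.89491433, -116.30207451]), 'force': array([-0.33407744, -0.6401705 , -0.39845923]), 'torque': array([-0.00052564,  0.01732205,  0.0253928 ]), 'gripper_width': 91.67028901161035}
scene {'mtx': array([[456.35283026,   0.        , 257.98611   ],
       [  0.        , 456.35283026, 190.24160142],
       [  0.        ,   0.        ,   1.        ]]), 'R': array([[-0.51448329, -0.85710816, -0.02593347],
       [-0.32666863,  0.22386765, -0.91824337],
       [ 0.79283955, -0.46394922, -0.39516651]]), 't': array([ 325.55602447,  246.83264575, 1214.26472581])}
top {'mtx': array([[468.83814392,   0.        , 257.97028074],
       [  0.        , 468.83814392, 196.72365962],
       [  0.        ,   0.        ,   1.        ]]), 'R': array([[-0.25007728, -0.96810151, -0.01551859],
       [-0.83954664,  0.22479772, -0.49459825],
       [ 0.48230986, -0.1106592 , -0.86898316]]), 't': array([ 158.50584343,  530.4328272 , 1295.93687863])}
```

View pics/scene0.png

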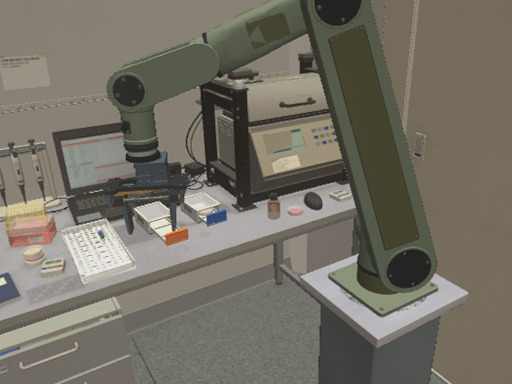

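View pics/top0.png

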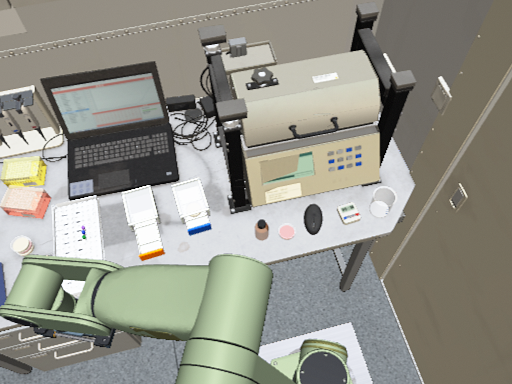

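The scene picture shows the orange lip at (177,237) and the blue lip at (217,217), with the bottle at (274,207). In the top picture the orange lip is at (151,254), the blue lip at (199,228) and the bottle at (262,230). The tall instrument frame stands right behind the blue housing.

```bash
cat > h.py <<'E'
import numpy as np,cv2
from workcell import optics,readout
def unproj(n,uv,d):
    c=optics.camera_params(n);K,R,t=c["mtx"],c["R"],c["t"]
    uv=np.atleast_2d(uv).astype(float)
    r=np.c_[(uv[:,0]-K[0,2])/K[0,0],(uv[:,1]-K[1,2])/K[1,1],np.ones(len(uv))]
    return (r*np.reshape(d,(-1,1))-t)@R
def plane(n,uv,z):
    c=optics.camera_params(n);K,R,t=c["mtx"],c["R"],c["t"]
    uv=np.atleast_2d(uv).astype(float)
    r=np.c_[(uv[:,0]-K[0,2])/K[0,0],(uv[:,1]-K[1,2])/K[1,1],np.ones(len(uv))]@R
    C=-R.T@t
    return C+r*((z-C[2])/r[:,2])[:,None]
def proj(n,X):
    c=optics.camera_params(n);q=np.atleast_2d(X)@c["R"].T+c["t"];p=q@c["mtx"].T
    return p[:,:2]/p[:,2:]
def mask(p,col):
    h=cv2.cvtColor(p,cv2.COLOR_RGB2HSV)
    return cv2.inRange(h,(8,200,150),(20,255,255)) if col=="orange" else cv2.inRange(h,(105,150,80),(125,255,255))
E
python3 - <<'E'
from h import *
for n,roi in(("scene",(130,150,250,260)),("top",(110,160,230,270))):
    p=np.load(f"pics/{n}0p.npy");d=np.load(f"pics/{n}0.npy")
    x0,y0,x1,y1=roi
    for col in("orange","blue"):
        m=mask(p,col);mm=np.zeros_like(m);mm[y0:y1,x0:x1]=m[y0:y1,x0:x1]
        k,l,s,c=cv2.connectedComponentsWithStats(mm)
        i=1+np.argmax(s[1:,4]);v,u=np.nonzero(l==i)
        X=unproj(n,np.c_[u,v],d[v,u]);X=X[d[v,u]>0]
        print(n,col,s[i],"med",np.median(X,0).round(),"min",X.min(0).round(),"max",X.max(0).round())
        top=X[X[:,2]>40]; 
        if len(top)>4:
            c0=top.mean(0);_,_,V=np.linalg.svd(top[:,:2]-c0[:2]);a=(top[:,:2]-c0[:2])@V[0]
            print("  top mean",c0.round(1),"dir",V[0].round(3),"ext",a.min().round(),a.max().round(),"mid",(c0[:2]+V[0]*(a.min()+a.max())/2).round(1))
    im=p[y0-20:y1+10,x0-10:x1+60][:,:,::-1]
    cv2.imwrite(f"pics/{n}zoom.png",cv2.resize(im,None,fx=4,fy=4,interpolation=cv2.INTER_CUBIC)[:600,:800])
from scipy.spatial.transform import Rotation as Ro
print(Ro.from_euler("xyz",readout.state()["ee_rot"],degrees=True).as_matrix().round(2))
E
```

```text
Traceback (most recent call last):
ValueError: attempt to get argmax of an empty sequence
```

```bash
sed -i 's/(8,200,150),(20,255,255)/(5,170,120),(22,255,255)/' h.py
cat > m.py <<'E'
from h import *
import sys
tag=sys.argv[1] if len(sys.argv)>1 else "0"
for n,roi in(("scene",(130,150,250,260)),("top",(110,160,230,270))):
    p=np.load(f"pics/{n}{tag}p.npy");d=np.load(f"pics/{n}{tag}.npy")
    x0,y0,x1,y1=roi
    for col in("orange","blue"):
        m=mask(p,col);mm=np.zeros_like(m);mm[y0:y1,x0:x1]=m[y0:y1,x0:x1]
        k,l,s,c=cv2.connectedComponentsWithStats(mm)
        if k<2: print(n,col,"none");continue
        i=1+np.argmax(s[1:,4]);v,u=np.nonzero(l==i)
        X=unproj(n,np.c_[u,v],d[v,u]);X=X[d[v,u]>0]
        print(n,col,s[i],"med",np.median(X,0).round(),"min",X.min(0).round(),"max",X.max(0).round())
        top=X[X[:,2]>40]
        if len(top)>4:
            c0=top.mean(0);_,_,V=np.linalg.svd(top[:,:2]-c0[:2]);a=(top[:,:2]-c0[:2])@V[0]
            print("  top mean",c0.round(1),"dir",V[0].round(3),"ext",a.min().round(),a.max().round(),"mid",(c0[:2]+V[0]*(a.min()+a.max())/2).round(1))
    im=p[y0-20:y1+10,x0-10:x1+60][:,:,::-1]
    cv2.imwrite(f"pics/{n}zoom{tag}.png",cv2.resize(im,None,fx=4,fy=4,interpolation=cv2.INTER_CUBIC)[:600,:800])
from scipy.spatial.transform import Rotation as Ro
print(Ro.from_euler("xyz",readout.state()["ee_rot"],degrees=True).as_matrix().round(2))
E
python3 m.py
```

```text
scene orange [166 228  22  17 101] med [496. 379.  36.] min [487. 341.  11.] max [504. 413.  49.]
  top mean [496.  376.1  45.2] dir [-0.053  0.999] ext -35.0 36.0 mid [495.9 376.3]
scene blue [207 210  19   7  24] med [545. 208.  46.] min [535. 183.  43.] max [551. 253.  48.]
  top mean [544.8 213.1  45.8] dir [-0.124  0.992] ext -30.0 41.0 mid [544.1 218.5]
top orange [139 249  25  12 125] med [500. 380.  30.] min [495. 343.  10.] max [505. 415.  53.]
  top mean [499.  384.7  46.7] dir [-0.067  0.998] ext -42.0 30.0 mid [499.4 378.3]
top blue [188 223  23  12 129] med [548. 218.  32.] min [543. 181.   9.] max [554. 253.  54.]
  top mean [547.5 217.6  46.7] dir [ 0.083 -0.997] ext -35.0 36.0 mid [547.6 217.3]
[[-0.    0.41  0.91]
 [-0.    0.91 -0.41]
 [-1.   -0.    0.  ]]
```

View pics/topzoom0.png

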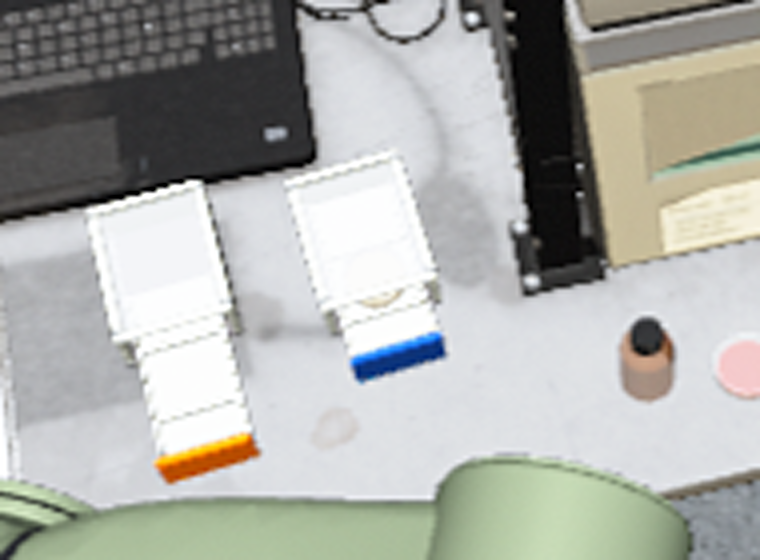

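View pics/scenezoom0.png

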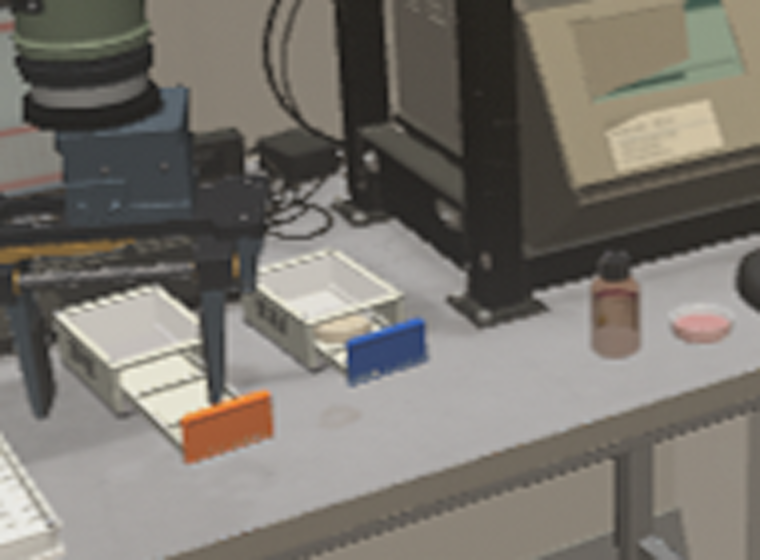

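```bash
python3 - <<'E'
from h import *
f=lambda a:np.array([100+a[0]/4,140+a[1]/4])
def P(a,z=50): return plane("top",f(a),z)[0]
for nm,a,b in(("oL",(118,345),(90,210)),("oR",(233,307),(200,183)),("bL",(332,305),(288,183)),("bR",(437,275),(397,153)),("o lip",(256,440),(158,462)),("b lip",(443,338),(353,360)),("o front",(118,345),(233,307)),("b front",(332,305),(437,275))):
    A,B=P(a),P(b);v=B-A
    print(nm,A.round(),B.round(),"len",np.linalg.norm(v).round(),"ang",np.degrees(np.arctan2(v[1],v[0])).round(1))
# other things
d=np.load("pics/top0.npy")
for nm,u,v in(("bottle cap",262,224),("frame foot",236,208),("frame",234,170)):
    print(nm,unproj("top",(u,v),d[v,u]).round())
E
```

```text
oL [605. 430.  50.] [736. 438.  50.] len 131.0 ang 3.4
oR [615. 336.  50.] [739. 346.  50.] len 124.0 ang 4.4
bL [597. 259.  50.] [720. 274.  50.] len 124.0 ang 7.3
bR [602. 171.  50.] [725. 180.  50.] len 124.0 ang 4.3
o lip [495. 336.  50.] [497. 412.  50.] len 76.0 ang 89.1
b lip [544. 178.  50.] [544. 251.  50.] len 73.0 ang 90.5
o front [605. 430.  50.] [615. 336.  50.] len 95.0 ang -83.8
b front [597. 259.  50.] [602. 171.  50.] len 88.0 ang -86.7
bottle cap [[482.  25.  95.]]
frame foot [[608.  83.   1.]]
frame [[608.  76. 233.]]
```

```bash
python3 -m creep '[{"translation":[2.5,-2,0],"delta_rot":[0,0,0.1]},{"translation":[3,-2.5,0],"delta_rot":[0,0,0.1]},{"translation":[3,-2.5,0],"delta_rot":[0,0,0.1]},{"translation":[3,-2.5,0],"delta_rot":[0,0,0.1]},{"translation":[3,-2.5,0],"delta_rot":[0,0,0.1]}]' -1 20
python3 -m creep '[{"translation":[3,-2,0],"delta_rot":[0,0,0]},{"translation":[2,-1,-2],"delta_rot":[0,0,0]},{"translation":[0,0,-3],"delta_rot":[0,0,0]},{"translation":[0,0,-3],"delta_rot":[0,0,0]},{"translation":[0,0,0],"delta_rot":[0,0,0]}]'
python3 - <<'E'
from h import *
from scipy.spatial.transform import Rotation as Ro
s=readout.state();print(s["ee_pos"].round(1),Ro.from_euler("xyz",s["ee_rot"],degrees=True).as_matrix().round(3),s["force"].round(1),s["gripper_width"],s["time_s"])
E
```

```text
time_s: 0.52
ee_pos: [382.8, 402.5, 227.6]
ee_rot: [-142.4, 90.0, -137.8]
force: [0.4, 0.7, 0.0]
gripper_width: 60.6
time_s: 0.93
ee_pos: [429.3, 370.7, 142.1]
ee_rot: [-145.0, 89.3, -140.7]
force: [-0.9, -0.3, -1.2]
gripper_width: 27.4
[429.3 370.7 142.1] [[-0.01  -0.074  0.997]
 [-0.008  0.997  0.074]
 [-1.    -0.007 -0.01 ]] [-0.9 -0.3 -1.2] 27.387082594575375 0.9333
```

```bash
python3 -m creep '[{"translation":[1.5,0.4,-3],"delta_rot":[0,0,0]},{"translation":[0,0,-3.5],"delta_rot":[0,0,0]},{"translation":[0,0,-3.3],"delta_rot":[0,0,0]},{"translation":[0,0,0],"delta_rot":[0,0,0]},{"translation":[0,0,0],"delta_rot":[0,0,0]}]'
python3 - <<'E'
from h import *
p,d=optics.grab_frame("top");cv2.imwrite("pics/t1.png",p[:,:,::-1])
p,d=optics.grab_frame("scene");cv2.imwrite("pics/s1.png",cv2.resize(p[130:280,90:290,::-1],None,fx=4,fy=4,interpolation=3))
E
```

```text
time_s: 1.35
ee_pos: [446.4, 377.8, 49.9]
ee_rot: [-146.7, 89.9, -142.3]
force: [-0.1, 0.3, 1.0]
gripper_width: 0.3
```

View pics/s1.png

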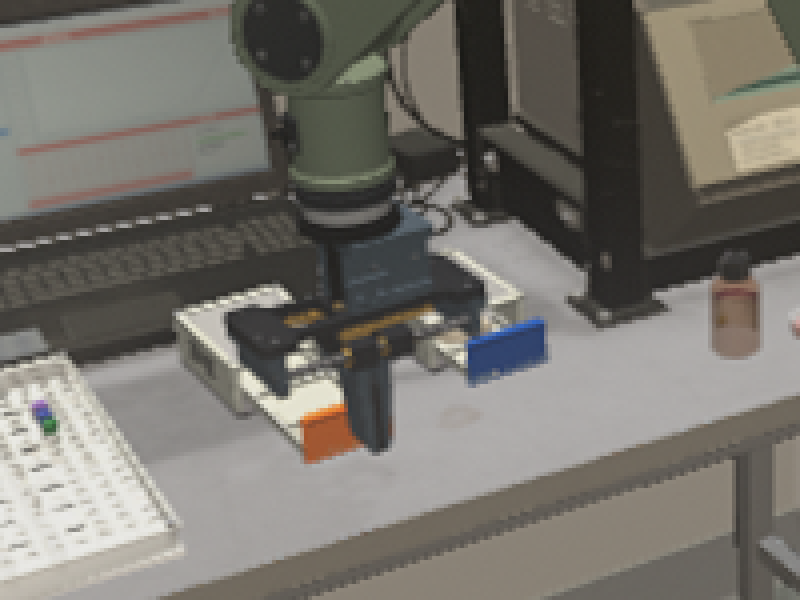

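View pics/t1.png

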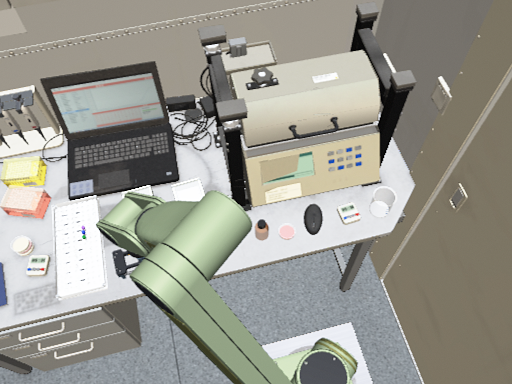

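The scene crop shows the closed fingertips at (370,440), just in front of the orange lip at (330,435). Now I lower a little and push along the rail.

```bash
python3 -m creep '[{"translation":[1,0,-1],"delta_rot":[0,0,0]},{"translation":[1.5,0.1,0],"delta_rot":[0,0,0]},{"translation":[1,0.1,0],"delta_rot":[0,0,0]},{"translation":[1.5,0.1,0],"delta_rot":[0,0,0]},{"translation":[1.5,0.1,0],"delta_rot":[0,0,0]}]'
python3 -m creep '[{"translation":[1,0,0],"delta_rot":[0,0,0]},{"translation":[0.8,0.1,0],"delta_rot":[0,0,0]},{"translation":[0.5,0,0],"delta_rot":[0,0,0]},{"translation":[0,0,0],"delta_rot":[0,0,0]}]'
```

```text
time_s: 1.87
ee_pos: [512.5, 382.2, 41.1]
ee_rot: [121.2, 89.9, 125.5]
force: [-2.6, 0.7, 1.2]
gripper_width: 0.1
time_s: 2.2
ee_pos: [536.5, 383.1, 40.4]
ee_rot: [21.5, 89.9, 25.8]
force: [-0.2, 0.8, -0.3]
gripper_width: 0.6
```

```bash
python3 -m creep '[{"translation":[0.4,0,0],"delta_rot":[0,0,0]},{"translation":[0,0,0],"delta_rot":[0,0,0]}]'
python3 -m creep '[{"translation":[0.4,0,0],"delta_rot":[0,0,0]},{"translation":[0,0,0],"delta_rot":[0,0,0]}]'
python3 -m creep '[{"translation":[0.4,0,0],"delta_rot":[0,0,0]},{"translation":[0,0,0],"delta_rot":[0,0,0]}]'
```

```text
time_s: 2.37
ee_pos: [539.2, 382.9, 40.0]
ee_rot: [17.0, 90.0, 21.4]
force: [0.2, 0.8, -0.9]
gripper_width: 0.2
time_s: 2.53
ee_pos: [539.8, 382.8, 39.9]
ee_rot: [-174.5, 89.6, -170.2]
force: [-8.1, 1.0, 4.5]
gripper_width: 0.3
time_s: 2.7
ee_pos: [540.0, 382.7, 39.9]
ee_rot: [-174.8, 89.1, -170.6]
force: [-17.8, 1.0, 9.2]
gripper_width: 0.2
```

```bash
python3 -m creep '[{"translation":[-2,-0.1,0],"delta_rot":[0,0,0]},{"translation":[-2,-0.1,0],"delta_rot":[0,0,0]},{"translation":[0,0,3],"delta_rot":[0,0,0]},{"translation":[0,0,3.5],"delta_rot":[0,0,0]},{"translation":[0,0,3.5],"delta_rot":[0,0,0]}]'
python3 -m creep '[{"translation":[-3,0,2],"delta_rot":[0,0,0]},{"translation":[-3,0,2],"delta_rot":[0,0,0]},{"translation":[-3,0,2],"delta_rot":[0,0,0]},{"translation":[-3,0,0],"delta_rot":[0,0,0]},{"translation":[0,0,0],"delta_rot":[0,0,0]}]'
python3 - <<'E'
from h import *
for n in("scene","top"):
    p,d=optics.grab_frame(n); cv2.imwrite(f"pics/{n}2.png",p[:,:,::-1]); np.save(f"pics/{n}2.npy",d); np.save(f"pics/{n}2p.npy",p)
E
python3 m.py 2
```

```text
time_s: 3.12
ee_pos: [506.2, 380.5, 140.5]
ee_rot: [-133.8, 89.9, -129.4]
force: [0.5, 0.2, -0.0]
gripper_width: 0.7
time_s: 3.53
ee_pos: [382.7, 380.6, 201.8]
ee_rot: [116.4, 89.9, 120.9]
force: [-0.5, -0.9, -0.7]
gripper_width: 0.1
scene orange [158 221  20  11  66] med [558. 377.  43.] min [552. 348.  19.] max [565. 415.  49.]
  top mean [558.2 379.5  45.7] dir [-0.097  0.995] ext -31.0 36.0 mid [557.9 381.8]
scene blue [207 210  18   7  23] med [544. 213.  47.] min [534. 185.  43.] max [552. 249.  50.]
  top mean [543.2 215.2  46.7] dir [ 0.125 -0.992] ext -34.0 30.0 mid [543.  216.9]
top orange [130 265   1   1   1] med [363. 396. 291.] min [363. 396. 291.] max [363. 396. 291.]
top blue none
[[ 0.   -0.08  1.  ]
 [ 0.    1.    0.08]
 [-1.    0.    0.  ]]
```

View pics/scenezoom2.png

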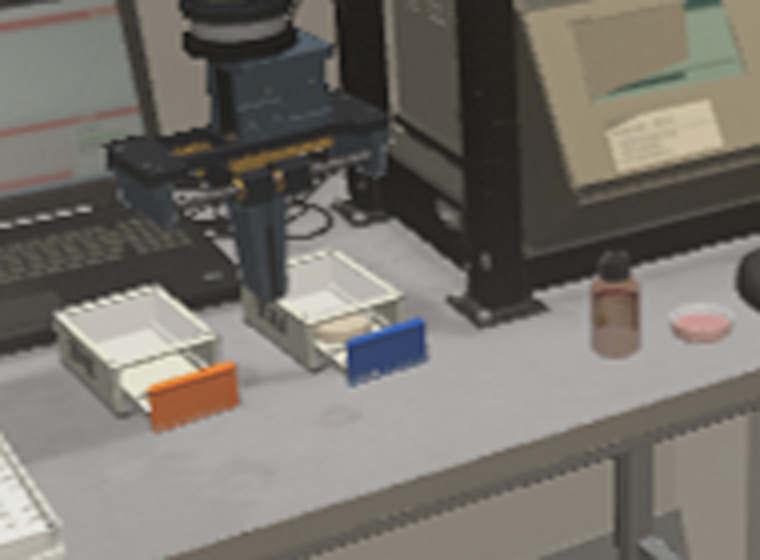

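View pics/topzoom2.png

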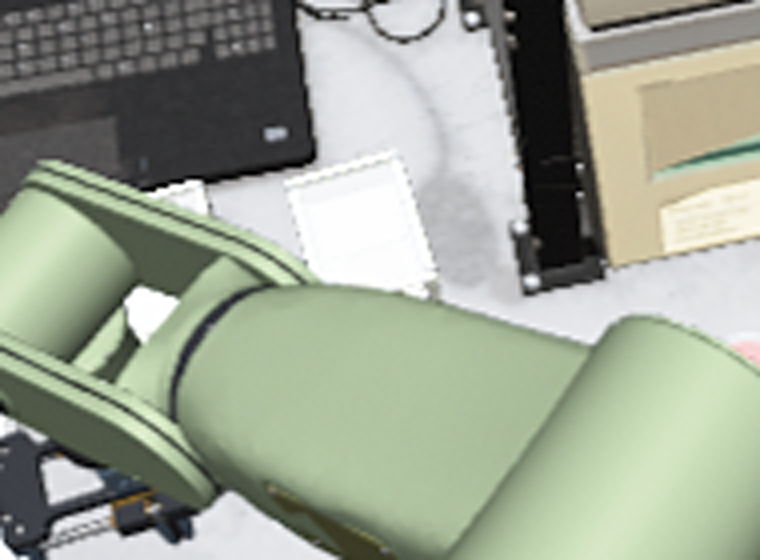

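Orange is home: its scene-camera lip position is (558, 382), which matches the contact-derived 560. The blue slot centre is taken as (571, 219). I'll move above it.

```bash
python3 -m creep '[{"translation":[2,-2,0],"delta_rot":[0,0,0]},{"translation":[2.6,-2.6,0],"delta_rot":[0,0,0]},{"translation":[2.6,-2.6,0],"delta_rot":[0,0,0]},{"translation":[2.6,-2.6,0],"delta_rot":[0,0,0]},{"translation":[2.6,-2.6,0],"delta_rot":[0,0,0]}]'
python3 -m creep '[{"translation":[2.6,-2.2,-1],"delta_rot":[0,0,0]},{"translation":[2,-1.5,-2],"delta_rot":[0,0,0]},{"translation":[1.8,0,-3],"delta_rot":[0,0,0]},{"translation":[0,0,-3],"delta_rot":[0,0,0]},{"translation":[0,0,0],"delta_rot":[0,0,0]}]'
python3 -m creep '[{"translation":[0,0,0],"delta_rot":[0,0,0]}]'
python3 - <<'E'
from h import *
from scipy.spatial.transform import Rotation as Ro
p,d=optics.grab_frame("scene");cv2.imwrite("pics/s3.png",cv2.resize(p[130:280,130:330,::-1],None,fx=4,fy=4,interpolation=3))
s=readout.state();print(s["ee_pos"].round(1),Ro.from_euler("xyz",s["ee_rot"],degrees=True).as_matrix().round(3),s["force"].round(1))
E
```

```text
time_s: 4.05
ee_pos: [513.2, 255.2, 199.3]
ee_rot: [-67.0, 90.0, -62.7]
force: [0.0, 0.2, -1.1]
gripper_width: 0.4
time_s: 4.47
ee_pos: [573.1, 217.1, 103.0]
ee_rot: [-162.8, 89.3, -158.6]
force: [-1.7, -0.7, -0.8]
gripper_width: 0.7
time_s: 4.55
ee_pos: [574.6, 218.8, 107.9]
ee_rot: [-162.3, 89.7, -158.0]
force: [-0.1, 0.9, -0.3]
gripper_width: 0.4
[575.6 219.7 110. ] [[-0.    -0.075  0.997]
 [-0.     0.997  0.075]
 [-1.    -0.    -0.   ]] [-0.8 -0.1  0.2]
```

View pics/s3.png

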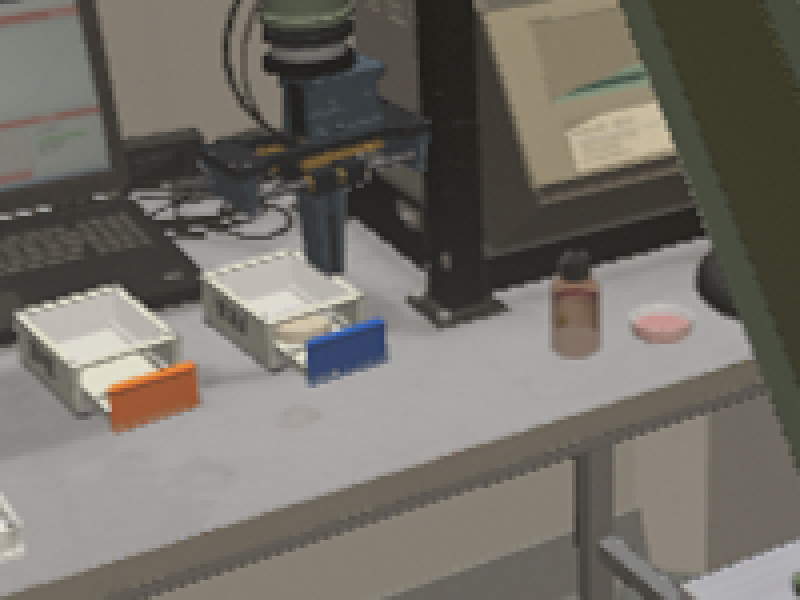

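The crop shows the fingertips at about (325,270), above and behind the blue lip (345,350). I'll trim x back 4 mm and go down in two stages, watching the force.

```bash
python3 -c "
from h import *
print(proj('scene',[[559.6,219.7,96],[575.6,219.7,96]]).round(1), 'seen ~',130+325/4,130+270/4)"
python3 -m creep '[{"translation":[-0.4,0,-2],"delta_rot":[0,0,0]},{"translation":[0,0,-2],"delta_rot":[0,0,0]},{"translation":[0,0,0],"delta_rot":[0,0,0]},{"translation":[0,0,0],"delta_rot":[0,0,0]}]'
python3 -m creep '[{"translation":[0,0,-1],"delta_rot":[0,0,0]},{"translation":[0,0,-0.5],"delta_rot":[0,0,0]},{"translation":[0,0,0],"delta_rot":[0,0,0]},{"translation":[0,0,0],"delta_rot":[0,0,0]}]'
```

```text
[[211.9 197.8]
 [209.9 196.2]] seen ~ 211.25 197.5
time_s: 4.93
ee_pos: [571.4, 220.4, 71.4]
ee_rot: [15.0, 89.9, 19.3]
force: [-0.1, -0.0, 0.4]
gripper_width: 0.5
time_s: 5.27
ee_pos: [571.0, 220.0, 55.2]
ee_rot: [33.8, 90.0, 38.1]
force: [0.3, -0.0, -0.0]
gripper_width: 0.5
```

```bash
python3 -m creep '[{"translation":[0,0,-0.9],"delta_rot":[0,0,0]},{"translation":[0,0,-0.8],"delta_rot":[0,0,0]},{"translation":[0,0,0],"delta_rot":[0,0,0]},{"translation":[0,0,0],"delta_rot":[0,0,0]}]'
python3 - <<'E'
from h import *
p,d=optics.grab_frame("scene");cv2.imwrite("pics/s4.png",cv2.resize(p[150:260,150:290,::-1],None,fx=5,fy=5,interpolation=3))
print(readout.state()["force"])
E
```

```text
time_s: 5.6
ee_pos: [570.4, 219.7, 37.0]
ee_rot: [-166.7, 89.9, -162.4]
force: [0.8, -0.4, -0.1]
gripper_width: 0.6
[-0.8709513  -0.91784869 -0.16410353]
```

View pics/s4.png

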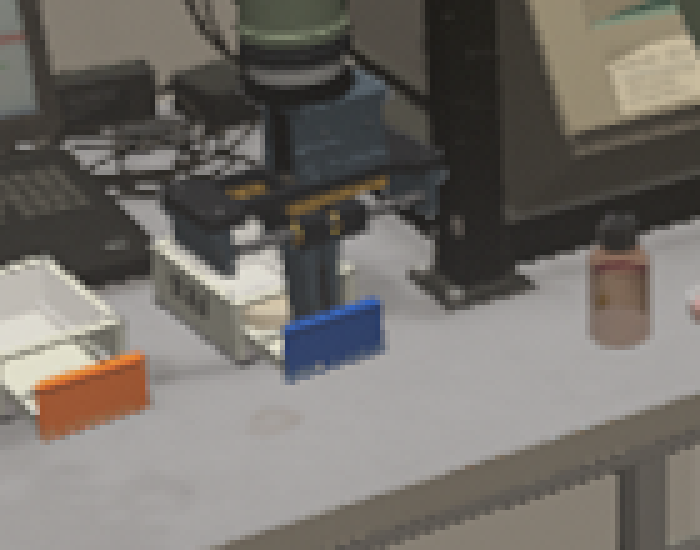

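The fingers are standing in the slot behind the blue lip (310,300) with no contact force. I'll draw it out gently.

```bash
python3 -m creep '[{"translation":[-0.3,0,0],"delta_rot":[0,0,0]},{"translation":[-0.4,0,0],"delta_rot":[0,0,0]},{"translation":[-0.5,-0.1,0],"delta_rot":[0,0,0]},{"translation":[-0.6,0,0],"delta_rot":[0,0,0]},{"translation":[-0.6,-0.1,0],"delta_rot":[0,0,0]}]'
python3 -m creep '[{"translation":[-0.7,0,0],"delta_rot":[0,0,0]},{"translation":[-0.7,-0.1,0],"delta_rot":[0,0,0]},{"translation":[-0.7,0,0],"delta_rot":[0,0,0]},{"translation":[-0.7,-0.1,0],"delta_rot":[0,0,0]},{"translation":[-0.7,0,0],"delta_rot":[0,0,0]}]'
python3 -m creep '[{"translation":[-0.7,-0.1,0],"delta_rot":[0,0,0]},{"translation":[-0.6,-0.1,0],"delta_rot":[0,0,0]},{"translation":[-0.5,0,0],"delta_rot":[0,0,0]},{"translation":[-0.4,0,0],"delta_rot":[0,0,0]},{"translation":[-0.3,0,0],"delta_rot":[0,0,0]}]'
```

```text
time_s: 6.07
ee_pos: [546.8, 218.2, 38.3]
ee_rot: [33.6, 89.9, 37.9]
force: [1.2, 1.4, -0.1]
gripper_width: 0.7
time_s: 6.48
ee_pos: [511.3, 215.8, 38.2]
ee_rot: [-10.8, 90.0, -6.4]
force: [2.5, -0.3, 0.8]
gripper_width: 0.3
time_s: 6.9
ee_pos: [486.2, 213.5, 37.9]
ee_rot: [-138.0, 89.9, -133.6]
force: [1.8, -0.8, 0.5]
gripper_width: 0.4
```

```bash
python3 -m creep '[{"translation":[-0.4,0,0],"delta_rot":[0,0,0]},{"translation":[-0.3,0,0],"delta_rot":[0,0,0]},{"translation":[0,0,0],"delta_rot":[0,0,0]}]'
python3 -m creep '[{"translation":[-0.3,0,0],"delta_rot":[0,0,0]},{"translation":[0,0,0],"delta_rot":[0,0,0]}]'
python3 -m creep '[{"translation":[-0.3,0,0],"delta_rot":[0,0,0]},{"translation":[0,0,0],"delta_rot":[0,0,0]}]'
```

```text
time_s: 7.15
ee_pos: [479.5, 213.8, 37.8]
ee_rot: [-157.5, 90.0, -153.2]
force: [0.2, -0.3, -0.4]
gripper_width: 0.3
time_s: 7.32
ee_pos: [479.3, 214.0, 38.1]
ee_rot: [0.4, 89.7, 4.8]
force: [6.4, -2.3, -4.0]
gripper_width: 0.5
time_s: 7.48
ee_pos: [479.2, 214.1, 38.5]
ee_rot: [1.9, 89.3, 6.4]
force: [14.1, -3.7, -7.1]
gripper_width: 0.4
```

The force rose to 14 N with no further motion, so the tray is at its stop. I'll ease back off the lip (without reaching the ridge), then lift.

```bash
python3 -m creep '[{"translation":[0.5,0,0],"delta_rot":[0,0,0]},{"translation":[0.5,0,0],"delta_rot":[0,0,0]},{"translation":[0.2,0,0],"delta_rot":[0,0,0]},{"translation":[0,0,0],"delta_rot":[0,0,0]}]'
```

```text
time_s: 7.82
ee_pos: [485.8, 213.9, 37.7]
ee_rot: [177.2, 89.9, -178.5]
force: [-0.3, 0.1, 0.1]
gripper_width: 0.6
```

```bash
python3 -m creep '[{"translation":[-0.1,0,1],"delta_rot":[0,0,0]},{"translation":[0,0,1.5],"delta_rot":[0,0,0]},{"translation":[0,0,2],"delta_rot":[0,0,0]},{"translation":[0,0,3],"delta_rot":[0,0,0]},{"translation":[0,0,3],"delta_rot":[0,0,0]}]'
python3 -m creep '[{"translation":[-2,2,2],"delta_rot":[0,0,0]},{"translation":[-3,2,1],"delta_rot":[0,0,0]},{"translation":[-3,2,0],"delta_rot":[0,0,0]},{"translation":[-2,2,0],"delta_rot":[0,0,0]},{"translation":[0,0,0],"delta_rot":[0,0,0]}]'
python3 - <<'E'
from h import *
for n in("scene","top"):
    p,d=optics.grab_frame(n); cv2.imwrite(f"pics/{n}5.png",p[:,:,::-1]); np.save(f"pics/{n}5.npy",d); np.save(f"pics/{n}5p.npy",p)
E
python3 m.py 5
```

```text
time_s: 8.23
ee_pos: [483.6, 213.7, 144.1]
ee_rot: [-170.1, 89.9, -165.8]
force: [0.7, 0.5, 0.7]
gripper_width: 0.6
time_s: 8.65
ee_pos: [380.9, 295.9, 174.0]
ee_rot: [131.8, 89.9, 136.3]
force: [0.4, 0.3, 0.3]
gripper_width: 0.3
scene orange [158 221  21  10  71] med [558. 372.  41.] min [552. 347.  14.] max [566. 415.  51.]
  top mean [558.  379.7  45.7] dir [-0.085  0.996] ext -32.0 35.0 mid [557.9 381.1]
scene blue [221 219  19   8  27] med [455. 210.  46.] min [449. 174.  43.] max [461. 245.  48.]
  top mean [454.9 210.6  45.9] dir [ 0.107 -0.994] ext -35.0 37.0 mid [455.  209.3]
top orange [135 237  10   6  29] med [560. 411.  30.] min [333. 326.  13.] max [562. 419. 464.]
  top mean [496.9 389.6 163.5] dir [0.939 0.344] ext -176.0 72.0 mid [447.9 371.7]
top blue none
[[ 0.   -0.08  1.  ]
 [ 0.    1.    0.08]
 [-1.    0.    0.  ]]
```

View pics/scenezoom5.png

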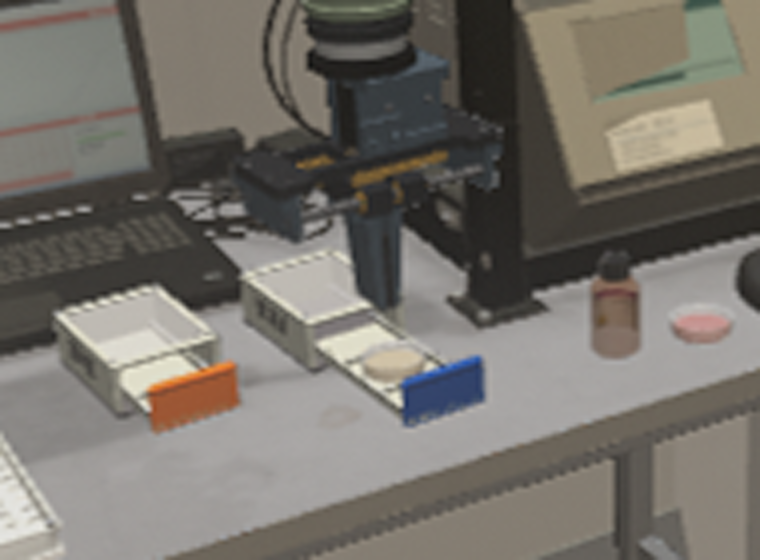

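View pics/top5.png

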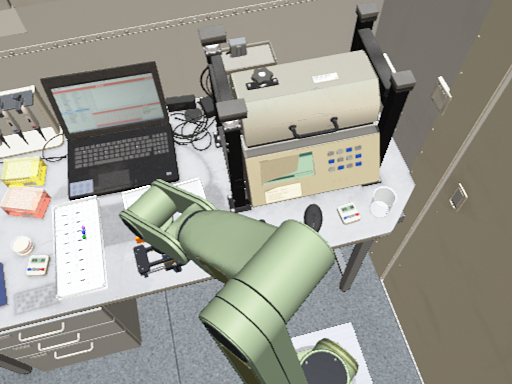

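Blue moved 89 mm by the same camera. One check of the dish position at (392,360) in the scene crop, then hand in.

```bash
python3 - <<'E'
from h import *
# dish left/right/top/bottom extremes of lid in crop: centre of lid ellipse ~ (393,358)
X=plane("scene",(120+393/4,130+357/4),23)[0]; L=np.array([455,209.5])
a=np.radians(4.2);e=np.array([np.cos(a),np.sin(a)]);r=X[:2]-L
print(X.round(),"rel",(r@e).round(1),(r@[-e[1],e[0]]).round(1))
s=readout.state();print(s["force"].round(1),np.abs(s["qvel"]).max())
from workcell import env
print(env.job_done())
E
```

```text
[538. 212.  23.] rel 82.9 -3.6
[0.6 0.3 1.4] 2.1342085341238923
the job is handed in; nothing more can be done
None
```

I pushed the orange tray home with the closed fingertips, then hooked them behind the blue lip, drew the blue tray out to its stop and handed the job in.

- **Orange tray:** it pressed against its end stop at about 18 N. Its lip stayed at about (558, 381) mm in the final scene picture, unchanged since the push.
- **Blue tray:** it pressed against its stop at about 14 N. The scene camera measured 89 mm of travel against the nominal 90 mm.
- **Dish:** it lies flat on the blue tray at about (83, -4) mm from the blue lip, inside the allowed limits. I picked its centre by eye, so expect a few mm of error.
- **Bystanders:** the moves stayed clear of them. In the final pictures the bottle and pink dish (scene) and the mouse, timer and beaker (top) look unmoved, but I did not measure their positions.
- **Robot:** the arm was clear of everything, with only noise-level force. The run took about 9 s.

Two checks were weaker than planned. The arm hid the blue lip from the top camera at the end, so the final positions rest on the scene camera and the contact forces. Before the moves the two cameras disagreed by about 3 mm in x, and I used the average.

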